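# Shim the hovering bracket of a respirometry chamber

## Task

The clear-walled animal chamber stands on only three of its four white brackets: the fourth, beside the front wall with the red-capped ports and on the side away from you, is bolted too high and its toe hovers over the bench. Take the wooden wedge, slide its thin end straight under the middle of that toe and push it in until it jams tight and carries part of the weight, but stop before it lifts the chamber: the other three brackets must stay firmly down, the chamber level and where it stands. Leave the wedge jammed there; do not lean on the chamber with the gripper or disturb the other things on the bench.

Things in the scene. Friction and masses are not known exactly. Their poses are not given: they have to be found in the camera images.
- chamber: Animal chamber, about 3.6 kg, loose: clear box, grey ends, 200 (x) by 300 (y) mm, top 180 mm up, on four white bracket plates 20 mm thick (y = +160 and -160 mm) whose toes reach 210 mm before and behind the origin. Origin on the bench under its middle, z up; its front looks along -x. The front bracket at y = +160 mm hovers; the others stand on rubber pads.
- toe_edge (a point): Point on the bench straight below the middle of the hovering toe's outer lower edge (20 mm wide, along y); axes as the chamber's: +x points in under the toe, the way to push. The toe's underside is 4 to 13 mm above it: how much differs each time and is not measured. The toe's end is 30 mm high; from there the plate rises at about 49 degrees to the box.
- wedge: Loose plain wooden wedge, 60 g, 110 mm long (x) by 30 mm wide (y), lying flat. Origin at the centre of its underside; +x points to the thin end. It is 2 mm high at the thin end (x = +55 mm) and rises evenly to 20 mm at the heel (x = -55 mm). Flat upright sides and heel. Friction on bench and bracket about 0.5 to 0.7, so that it stays where it is jammed.
- wedge_tip (a point): Middle of the wedge's thin end, at its underside. Once the wedge is tight under the toe, an upward load of some 9 to 12 N on the toe begins to lift the chamber's other front bracket off the bench (a metal blower weighs down its rear); pushes on the wedge below about 10 N stay short of that.
- offcut: Bystander: loose white plastic bar 100 by 32 by 18 mm, not tapered; origin at the centre of its underside.
- tape: Bystander: roll of paper tape lying flat, 84 mm across, 22 mm high; origin at the centre of its underside.
- wrench: Bystander: steel wrench 180 mm long (x), 8 mm high, lying flat; origin at the middle of its underside.
- jar: Bystander: amber jar 48 mm across, 60 mm tall; origin at the centre of its underside.
- flask: Bystander: steel drinking flask 68 mm across, 210 mm tall; origin at the centre of its underside.
- battery: Bystander: black battery box 90 by 55 by 30 mm; origin at the centre of its underside.
Things that resemble listed ones, but are neither listed nor needed, are in the scene too. Several things have the shape of the wedge; the one meant has the colours described above.

How it is judged (in metres and radians):
On the way, in this order (a step that is already met when the one before it is completed fails the run):
1. the wedge's thin end is under the hovering toe (x of wedge_tip in the frame of toe_edge above 0.004 m and y of wedge_tip in the frame of toe_edge between -0.012 and 0.012 m), for 0.1 s.
2. the wedge jams: it presses against the toe with more than 2.5 N (x of wedge_tip in the frame of toe_edge above 0.008 m and y of wedge_tip in the frame of toe_edge between -0.012 and 0.012 m and contact force between wedge and chamber above 2.5 N), for 0.2 s.
At the end, for the whole second after the job is handed in: Wedge flat and still, tip 8 mm or more under the hovering toe, within 12 mm of its centre line and 0.2 rad of its direction, pressing on the chamber with over 2.5 N; chamber level within 0.003 rad and within 10 mm of where it stood; gripper off (all of step 2 and angle between the x axis of wedge and the x axis of chamber, either way round below 0.2 rad and angle between wedge's own z axis and vertical below 0.05 rad and angle between chamber's own z axis and vertical below 0.003 rad and distance of chamber from where it was at the start of the episode below 0.01 m and linear speed of each of wedge, chamber below 0.01 m/s); the robot touches nothing.
It fails at once if the chamber is jacked up or rocked (tilted more than 0.008 rad) (angle between chamber's own z axis and vertical above 0.008 rad).
It fails at once if the chamber is shoved more than 15 mm (distance of chamber from where it was at the start of the episode above 0.015 m).
It fails at once if the wedge is rammed against the chamber with more than 20 N (contact force between wedge and chamber above 20 N).
It fails at once if the arm or gripper leans on the chamber with more than 4 N (contact force between any of the arm, the fingers and chamber above 4 N).
It fails at once if a bystander is moved more than 30 mm (distance of any of offcut, tape, wrench, jar, flask, battery from where it was at the start of the episode above 0.03 m).
It also fails if it takes over 59 s, if anything falls off the work surface, if the arm or the gripper's body presses on something with over 40 N, if the wrist force passes 120 N, or if a joint passes its speed limit or range.

## Robot

A 6-joint arm with a two-finger parallel gripper is mounted at the origin on the work surface. World frame = base frame: x ahead of the robot, y to its left, z up, the work surface at z = 0. Lengths are in m, angles in degrees, forces in N, time in s.
With the tool pointing down it reaches from about 0.35 to 0.975 m from the base axis. Payload 17.4 kg.
Tool frame: the origin (TCP) lies between the finger pads; the fingertips stand 17 mm ahead of it and the grasp point (between the pads) lies 2 mm behind it; z points along the fingers, y is the line along which they close (so a half turn about z gives the same grasp; the last joint's range is limited). The gripper opens to 85 mm and grips with 20 to 120 N. Pads are 22 mm wide; open, the fingers measure 114 mm over their backs; the gripper's body (76 mm by 85 mm) begins 54 mm behind the grasp point. The pads swing forward as they close: fully open they stand 13 mm farther back than shut.
Start: joints at [62.005, 6.646, 82.598, -0, 90.757, -2.166], TCP at [0.294, 0.608, 0.248] pointing down, gripper open.
Joint ranges: [-162.19, 162.19], [-47.58, 125.68], [4.15, 143.07], [-65.23, 245.23], [0.69, 171.88], [-170.13, 170.13]. Speed limits (degrees/s): [108.29, 108.29, 127.2, 180, 180, 180].

## Interface

Orientations are given as a 3x3 rotation matrix whose columns are the frame's x, y, z axes.
In Python, from cell import r gives the robot as it stands. The module is installed in compiled form; this text tells all that it offers.
- The arm moves only by the tool step_hand, called after "Call:" by a JSON object that holds its "name" and its "arguments". Schema: {"type":"object","properties":{"steps":{"type":"array","items":{"type":"object","properties":{"aperture":{"type":"number"},"sx":{"type":"number"},"sy":{"type":"number"},"sz":{"type":"number"},"spin":{"type":"number"}},"additionalProperties":false,"required":["aperture"]},"minItems":1,"maxItems":20},"grip_n":{"type":"number"},"only":{"type":"string"},"quiet":{"type":"boolean"},"lines":{"type":"string"}},"required":["steps"],"additionalProperties":false}. steps is a list of rows, 1 to 20 of them, each an object with the fields aperture (the finger opening in m), sx, sy, sz (the shift in m), spin (a turn about the tool's z in degrees); a field left out counts as zero (the opening has to be given); each row shifts and turns the commanded pose from where the row before left it, along the tool's axes as they then stand; what a row does not reach is not made up. A row lasts 1/8 s, in which the tool goes at most 0.0625 m and 10.7 degrees, less where a joint would pass 70% of its speed; a pose out of reach is approached as far as the arm can. The fingers move at their own pace and stop on an object; grip_n is the grip in N (left out, the last holds). Time passes only in rows, so rows that do not move let the fingers close. The tool returns the time, the measured TCP pose, the force, the opening and the grip force at its end. only (a regular expression) keeps the lines of the reply that match it, lines (a string "A,B") keeps lines A to B, and quiet returns only ok. Input that does not fit is refused with a message, and nothing moves.
- r.observe(): the state, without advancing time (a new reading comes with each control period).
- r.grab_frame(name): name is "scene" or "top" or "wrist"; returns a dict with "img" (480x640x3 uint8, red, green, blue), "fovy" (degrees; the focal length in pixels is half the picture's height over the tangent of half this angle, whatever the lens; pixels are square), "cx", "cy" (the principal point, pixels), "rvec" (rotation vector, rad) and "tvec" (3), from world to camera coordinates, as OpenCV has them. Camera axes: x right, y down, z forward; pixel columns grow to the right and rows downward; lengths in m; the calibration is good to about 2 mm. A picture is of the moment at which its call begins. There is no depth.
- r.finish_job(): hands the job in; it is judged then, once.
The state is a dict: "clock": time; "joint_pos": joint angles; "qd": joint speeds; "joint_torque": joint torques, N m; "ee_pos": TCP position; "tcp_rot": TCP orientation; "wrist_force": force on the tool from outside, world axes, zero at the start; "wrist_torque": the same for the moment, N m; "width": finger opening in m; "grip_force": force on a finger pad.
Only numpy, scipy, OpenCV 4.12 (cv2) and the standard library are available. Lean on these libraries where they do the work, as an engineer would, in place of code of your own. Each camera call takes 0.05 s, during which the arm holds its last target. There are 200 camera calls.

## Working session

There is one attempt and no reset: what is moved stays moved. The work goes in short steps, Python scripts to look and compute and a tool call to move; the robot and the scene stay as the last step left them, time stands still between calls to the robot, and variables do not carry over. Pictures are saved under pics/ and viewed, at most 10 in all, crops included, and the job is handed in when it is done.

```bash
mkdir -p pics; cat > h.py <<'E'
from cell import r
import numpy as np, cv2
def grab(n,save=None):
    f=r.grab_frame(n)
    if save: cv2.imwrite(f'pics/{save}.png',f['img'][:,:,::-1])
    return f
def ray(f,u,v):
    R=cv2.Rodrigues(np.array(f['rvec'],float))[0]; t=np.array(f['tvec'],float).ravel()
    k=240/np.tan(np.radians(f['fovy'])/2)
    d=R.T@np.array([(u-f['cx'])/k,(v-f['cy'])/k,1]); return -R.T@t,d
def onz(f,u,v,z):
    c,d=ray(f,u,v); return c+d*(z-c[2])/d[2]
def proj(f,p):
    R=cv2.Rodrigues(np.array(f['rvec'],float))[0]; t=np.array(f['tvec'],float).ravel()
    k=240/np.tan(np.radians(f['fovy'])/2); q=R@np.array(p,float)+t
    return np.array([f['cx']+k*q[0]/q[2],f['cy']+k*q[1]/q[2]])
E
python3 - <<'E'
from h import *
for n in('scene','top'):
    f=grab(n,n+'0'); print(n,f['fovy'],f['cx'],f['cy'],ray(f,320,240))
o=r.observe(); print(o['ee_pos'],o['tcp_rot'],o['clock'])
E
```

```text
scene 53.15152342564647 325.1653266976678 240.2223495606944 (array([1.19721877, 0.3117223 , 0.7992272 ]), array([-0.61885801, -0.24306904, -0.74702633]))
top 44.6230079123893 324.68025783075245 232.9089720459612 (array([0.27591637, 0.04738618, 1.41050626]), array([ 0.17991854,  0.01877113, -0.98360968]))
[0.29404155 0.60740628 0.2475957 ] [[-9.00081411e-01  4.35721475e-01 -4.99076453e-04]
 [ 4.35721761e-01  9.00080841e-01 -1.01378360e-03]
 [ 7.48186678e-06 -1.12994625e-03 -9.99999362e-01]] 0.1
```

View pics/top0.png

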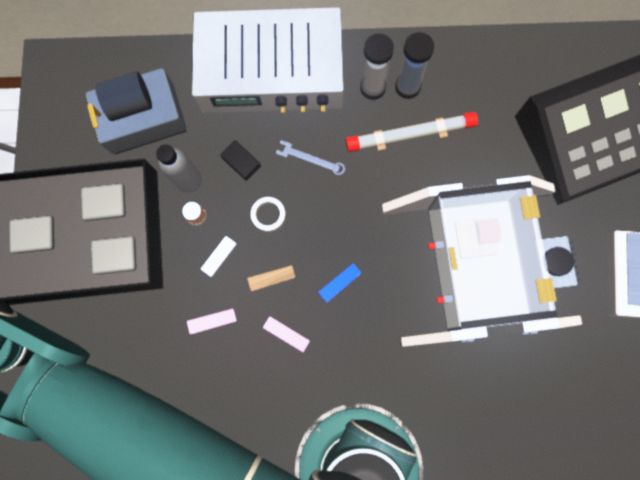

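View pics/scene0.png

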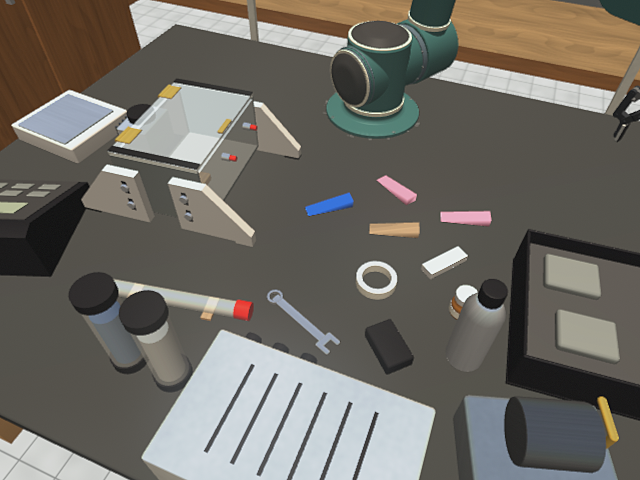

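Top view: the hovering toe is the far-left bracket, tip near (385,208). Candidates for the wedge are wooden (271,278), blue (340,282), pink (211,321), pink (286,334) and the white offcut (218,256). I choose the wooden one. Next I'll take a close crop and measure.

```bash
python3 - <<'E'
from h import *
T=grab('top'); S=grab('scene')
for n,f,box in(('T',T,(230,310,250,305)),('S',S,(350,435,210,250))):
    hsv=cv2.cvtColor(f['img'],cv2.COLOR_RGB2HSV)
    m=cv2.inRange(hsv,(8,70,90),(25,255,255)); k=np.zeros_like(m); k[box[2]:box[3],box[0]:box[1]]=255; m&=k
    c=max(cv2.findContours(m,0,2)[0],key=cv2.contourArea)
    p=cv2.approxPolyDP(c,2.0,True)[:,0]
    print(n,cv2.contourArea(c)); 
    for q in p: print(q,onz(f,*q,0).round(4),onz(f,*q,.02).round(4))
    if n=='T':
        b=cv2.boxPoints(cv2.minAreaRect(c)); print('rect',[(q.round(1),onz(f,*q,.01).round(4)) for q in b])
a=cv2.resize(S['img'][205:255,350:440],(720,400),interpolation=3)
b=cv2.resize(T['img'][170:245,370:475],(420,300),interpolation=3)
c=cv2.resize(S['img'][170:255,165:265],(353,300),interpolation=3)
w=np.zeros((700-100,780,3),np.uint8); w[:300,:540]=cv2.resize(a,(540,300)); w[300:,:420]=b; w[300:,425:778]=c
cv2.imwrite('pics/crop1.png',w[:,:,::-1])
E
```

```text
T 574.0
[292 266] [0.4715 0.1439 0.    ] [0.4687 0.1425 0.02  ]
[249 277] [0.4474 0.2487 0.    ] [0.4449 0.2458 0.02  ]
[250 289] [0.4182 0.2462 0.    ] [0.4161 0.2434 0.02  ]
[294 277] [0.4445 0.1394 0.    ] [0.4421 0.1381 0.02  ]
rect [(array([246.6, 277.6], dtype=float32), array([0.4449, 0.2531, 0.01  ])), (array([291.7, 264.5], dtype=float32), array([0.4738, 0.1439, 0.01  ])), (array([295.5, 277.7], dtype=float32), array([0.4415, 0.1351, 0.01  ])), (array([250.4, 290.8], dtype=float32), array([0.4129, 0.2439, 0.01  ]))]
S 614.0
[419 223] [ 0.3988  0.2436 -0.    ] [0.4188 0.2453 0.02  ]
[371 223] [ 0.4415  0.1408 -0.    ] [0.4604 0.1451 0.02  ]
[369 233] [0.4731 0.1463 0.    ] [0.4912 0.1504 0.02  ]
[417 237] [ 0.4433  0.2502 -0.    ] [0.4621 0.2518 0.02  ]
```

View pics/crop1.png

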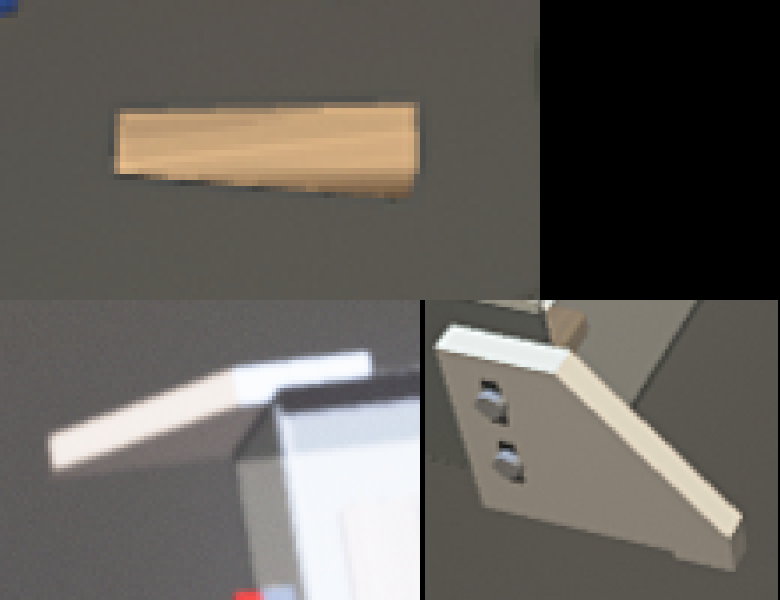

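The crop shows the wooden wedge plain, thick end on the robot's left (world y≈0.247), thin end at y≈0.142, pointing about -y. Toe end corners in the top view are about (382.5,203.5) and (383.3,212.5). I'll refine the toes next.

```bash
python3 - <<'E'
from h import *
T=grab('top'); S=grab('scene')
def tri(a,b):
    c1,d1=ray(T,*a); c2,d2=ray(S,*b)
    s=np.linalg.lstsq(np.c_[d1,-d2],c2-c1,rcond=None)[0]
    p,q=c1+s[0]*d1,c2+s[1]*d2; return (p+q)/2,np.linalg.norm(p-q)
print('toe corners',tri((382.7,203.7),(254.8,230.3)),tri((383.5,212.2),(252,236.6)))
print('toe top z .038',onz(T,382.7,203.7,.038),onz(T,383.5,212.2,.038))
g=cv2.cvtColor(T['img'],cv2.COLOR_RGB2GRAY)
for n,(x0,x1,y0,y1) in dict(far=(372,432,185,222),near=(392,450,328,355),rfar=(530,562,172,200),rnear=(545,592,310,332)).items():
    m=np.zeros_like(g); m[y0:y1,x0:x1]=(g[y0:y1,x0:x1]>130)*255
    c=max(cv2.findContours(m,0,2)[0],key=cv2.contourArea); p=cv2.approxPolyDP(c,1.5,True)[:,0]
    print(n,[(q.tolist(),onz(T,*q,.03)[:2].round(3).tolist()) for q in p])
up=lambda im,k:cv2.resize(im,None,fx=k,fy=k,interpolation=3)
a=up(T['img'][325:360,395:475],5); b=up(T['img'][310:335,535:595],5); c=up(S['img'][125:170,245:310],5)
w=np.zeros((600,800,3),np.uint8)
w[:a.shape[0],:a.shape[1]]=a; w[200:200+b.shape[0],:b.shape[1]]=b; w[330:330+c.shape[0],:c.shape[1]]=c
d=up(S['img'][200:255,200:265],5); w[310:310+d.shape[0],400:400+d.shape[1]]=d
cv2.imwrite('pics/crop2.png',w[:,:,::-1])
E
```

```text
toe corners (array([ 0.60646048, -0.07395455,  0.05196537]), np.float64(0.00936031827909596)) (array([ 0.59609621, -0.08350327,  0.0163651 ]), np.float64(0.001897187210595384))
toe top z .038 [ 0.61179882 -0.07959717  0.038     ] [ 0.59073882 -0.08060708  0.038     ]
far [([431, 186], [0.655, -0.2]), ([384, 202], [0.618, -0.084]), ([382, 204], [0.613, -0.079]), ([383, 212], [0.593, -0.08]), ([431, 196], [0.63, -0.198])]
near [([449, 331], [0.306, -0.221]), ([401, 337], [0.295, -0.109]), ([402, 346], [0.274, -0.11]), ([446, 342], [0.281, -0.212]), ([449, 341], [0.283, -0.219])]
rfar [([530, 175], [0.676, -0.442]), ([532, 185], [0.65, -0.445]), ([554, 191], [0.634, -0.496]), ([552, 183], [0.654, -0.493])]
rnear [([580, 315], [0.335, -0.527]), ([545, 318], [0.33, -0.445]), ([545, 330], [0.302, -0.443]), ([579, 325], [0.312, -0.522]), ([582, 323], [0.316, -0.529])]
```

View pics/crop2.png

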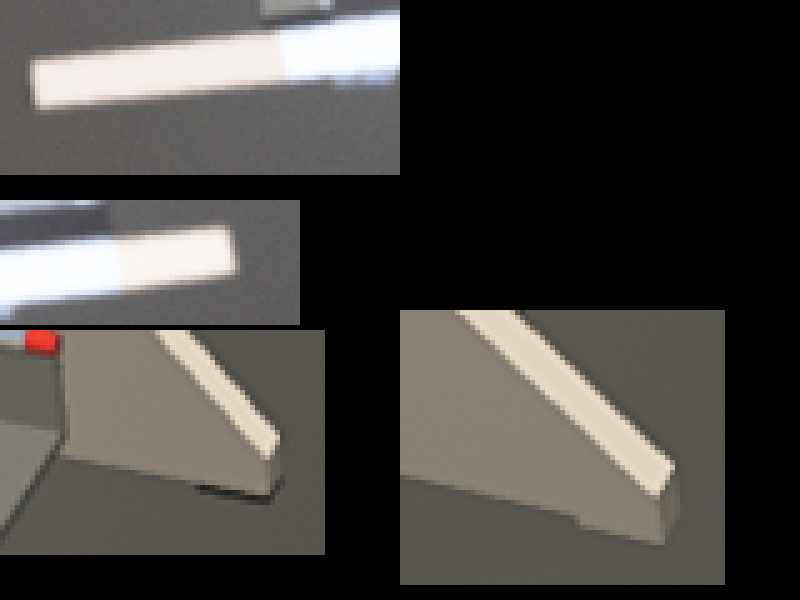

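Chamber yaw is consistent: the toe spacing measures 319 mm against 320, and the length 420 mm against 420. toe_edge ≈ (0.602,-0.080) and the push direction is (0.093,-0.996). The wedge lies at yaw ≈ -75.3° with its heel at (0.430,0.246). Moving above the heel end now.

Call:
{"name": "step_hand", "arguments": {"steps": [{"aperture":0.06,"sx":-0.0364,"sy":-0.0349},{"aperture":0.06,"sx":-0.0364,"sy":-0.0349},{"aperture":0.06,"sx":-0.0364,"sy":-0.0349},{"aperture":0.06,"sx":-0.0364,"sy":-0.0349},{"aperture":0.06,"sx":-0.0364,"sy":-0.0349},{"aperture":0.06,"sx":-0.0364,"sy":-0.0349},{"aperture":0.06,"sx":-0.0364,"sy":-0.0349},{"aperture":0.06,"sx":-0.0364,"sy":-0.0349},{"aperture":0.06,"sz":0.03,"spin":9.9},{"aperture":0.06,"sz":0.03,"spin":9.9},{"aperture":0.06,"sz":0.03,"spin":9.9},{"aperture":0.06,"sz":0.03,"spin":9.9},{"aperture":0.06,"sz":0.03,"spin":9.9},{"aperture":0.06},{"aperture":0.06}], "grip_n": 30}}

```text
clock: 2.17
ee_pos: [0.435, 0.2296, 0.0996]
tcp_rot: [[-0.257, 0.966, 0.001], [0.966, 0.257, 0.0], [0.0, 0.001, -1.0]]
wrist_force: [0.4, 0.3, 0.6]
width: 0.0601
grip_force: 0.0
```

```bash
python3 - <<'E'
from h import *
o=r.observe();print(o['ee_pos'],o['tcp_rot'],o['wrist_force'],o['clock'])
f=grab('wrist','w1')
print(proj(f,[.4343,.2296,.02]),proj(f,[.4584,.140,.002]),proj(f,[.430,.246,.02]))
E
```

```text
[0.43500077 0.22959019 0.09962683] [[-2.57158884e-01  9.66368526e-01  1.08613300e-03]
 [ 9.66369118e-01  2.57158494e-01  4.86926666e-04]
 [ 1.91242278e-04  1.17482291e-03 -9.99999292e-01]] [0.35017995 0.27328948 0.59507812] 2.175
[319.04617386 261.90680525] [319.59656406 377.60969091] [319.11923055 233.76394907]
```

View pics/w1.png

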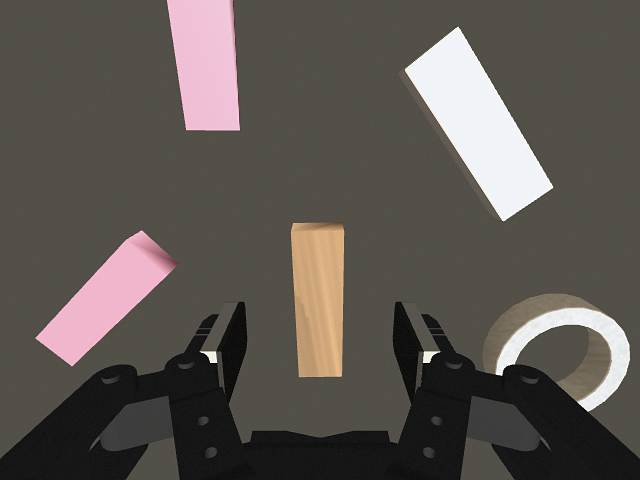

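Wrist view: the wedge is centred between the fingers, heel edge at (291–344,229) and thin end at (299–341,377), within about 2 mm of prediction. Descending and gripping.

Call:
{"name": "step_hand", "arguments": {"steps": [{"aperture":0.06,"sz":0.04},{"aperture":0.06,"sz":0.025},{"aperture":0.06,"sz":0.0146},{"aperture":0.06},{"aperture":0.028},{"aperture":0.02},{"aperture":0.02},{"aperture":0.02},{"aperture":0.02},{"aperture":0.02}], "grip_n": 25}}

```text
clock: 3.48
ee_pos: [0.4352, 0.2297, 0.02]
tcp_rot: [[-0.254, 0.967, 0.002], [0.967, 0.254, 0.001], [0.0, 0.002, -1.0]]
wrist_force: [-0.9, -0.9, 6.4]
width: 0.0291
grip_force: 25.3
```

Call:
{"name": "step_hand", "arguments": {"steps": [{"aperture":0.02,"sz":-0.03},{"aperture":0.02,"sx":-0.0396,"sy":0.0166},{"aperture":0.02,"sx":-0.0396,"sy":0.0166},{"aperture":0.02,"sx":-0.0396,"sy":0.0166},{"aperture":0.02,"sx":-0.0396,"sy":0.0166},{"aperture":0.02,"sx":-0.0396,"sy":0.0166},{"aperture":0.02,"sx":-0.0396,"sy":0.0166},{"aperture":0.02,"spin":9.4},{"aperture":0.02},{"aperture":0.02}]}}

```text
clock: 4.72
ee_pos: [0.591, 0.0251, 0.049]
tcp_rot: [[-0.096, 0.995, 0.0], [0.995, 0.096, 0.0], [0.0, 0.0, -1.0]]
wrist_force: [0.5, -0.8, -0.0]
width: 0.0294
grip_force: 25.2
```

```bash
python3 - <<'E'
from h import *
o=r.observe();print(o['wrist_force'],o['ee_pos'])
f=grab('wrist','w2')
c=np.array([.602,-.080,0]);d=np.array([.0926,-.9957,0]);y=np.array([.9957,.0926,0])
for z in(.008,.038):print([proj(f,c+s*.01*y+[0,0,z]).round(1) for s in(-1,0,1)])
t=np.array(o['ee_pos'])+.0905*d; t[2]=.032; print(proj(f,t))
E
```

```text
[ 0.46633451 -0.78490031 -0.0062951 ] [0.59096911 0.02511077 0.04896671]
[array([304.3, 461.2]), array([322. , 461.2]), array([339.7, 461.3])]
[array([301.9, 513.3]), array([322.3, 513.3]), array([342.7, 513.4])]
[319.86135976 478.69758531]
```

View pics/w2.png

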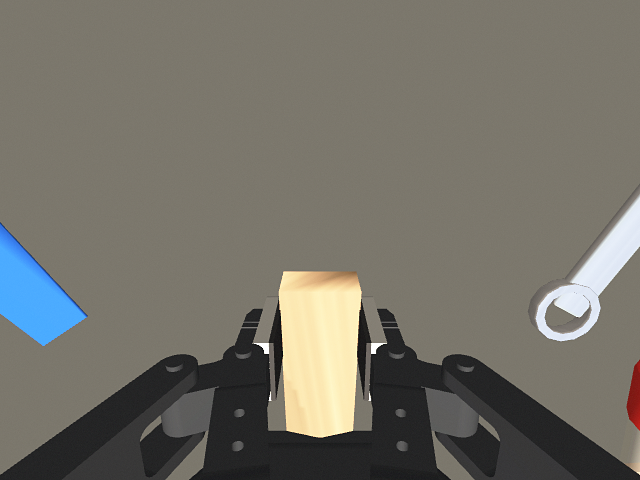

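Wrist view: the wedge is held straight, heel at (283–358,280), and the toe is hidden by the gripper. I'll lower it and check from the fixed cameras.

Call:
{"name": "step_hand", "arguments": {"steps": [{"aperture":0.02,"sy":0.0012,"sz":0.015},{"aperture":0.02,"sz":0.0135},{"aperture":0.02},{"aperture":0.02}]}}

```text
clock: 5.28
ee_pos: [0.592, 0.025, 0.0194]
tcp_rot: [[-0.092, 0.996, -0.001], [0.996, 0.092, -0.0], [0.0, -0.001, -1.0]]
wrist_force: [-0.7, 0.3, -0.8]
width: 0.0295
grip_force: 27.0
```

```bash
python3 - <<'E'
from h import *
T=grab('top');S=grab('scene')
up=lambda im,k:cv2.resize(im,None,fx=k,fy=k,interpolation=3)
a=up(S['img'][170:270,210:350],4); b=up(T['img'][180:230,320:420],4)
w=np.zeros((600,560,3),np.uint8); w[:400]=a; w[400:,:400]=b
cv2.imwrite('pics/c3.png',w[:,:,::-1])
c=np.array([.602,-.080,0]);d=np.array([.0926,-.9957,0])
print(proj(S,c),proj(S,c-.015*d),proj(S,c+[0,0,.01]),proj(T,c))
E
```

```text
[253.33336866 243.90287695] [259.69446002 245.4123013 ] [252.89948149 240.89717125] [381.77457989 211.24237985]
```

View pics/c3.png

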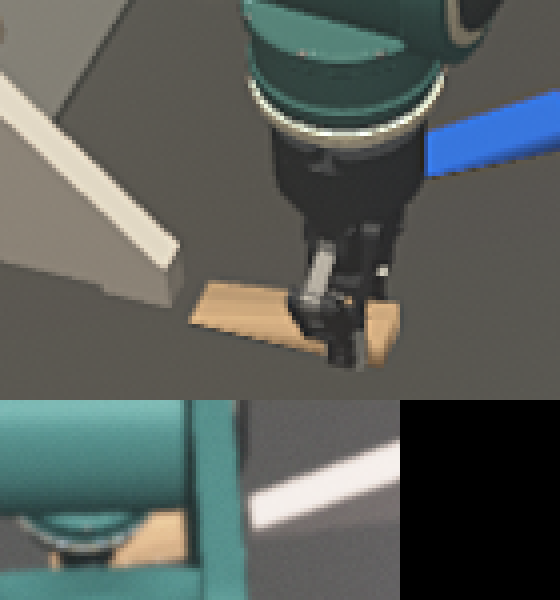

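Scene: the tip corners are at (262,240) and (257.5,250.5), so the midpoint (259.8,245.4) matches the prediction. The tip is 15 mm short of the toe and on its centre line. I'll slide it 23 mm in, still gripped, then release.

Call:
{"name": "step_hand", "arguments": {"steps": [{"aperture":0.02,"sx":-0.005},{"aperture":0.02,"sx":-0.005},{"aperture":0.02,"sx":-0.005},{"aperture":0.02,"sx":-0.005},{"aperture":0.02,"sx":-0.003},{"aperture":0.02},{"aperture":0.045},{"aperture":0.045},{"aperture":0.045}]}}

```text
clock: 6.5
ee_pos: [0.5945, 0.002, 0.0203]
tcp_rot: [[-0.092, 0.996, 0.0], [0.996, 0.092, -0.0], [-0.0, 0.0, -1.0]]
wrist_force: [-0.1, -0.1, 0.3]
width: 0.045
grip_force: 0.0
```

```bash
python3 - <<'E'
from h import *
o=r.observe();print(o['wrist_force'],o['ee_pos'])
E
```

```text
[-0.05916715 -0.14853242  0.29981947] [0.59448226 0.00204841 0.02032928]
```

Call:
{"name": "step_hand", "arguments": {"steps": [{"aperture":0.045,"sx":0.0225,"sz":-0.002},{"aperture":0.045,"sx":0.0225,"sz":-0.002},{"aperture":0.01},{"aperture":0.01},{"aperture":0.01},{"aperture":0.01},{"aperture":0.01,"sx":-0.005},{"aperture":0.01,"sx":-0.003},{"aperture":0.01}]}}

```text
clock: 7.62
ee_pos: [0.5911, 0.0385, 0.0242]
tcp_rot: [[-0.091, 0.996, 0.0], [0.996, 0.091, -0.0], [-0.0, 0.0, -1.0]]
wrist_force: [0.3, 0.4, 0.5]
width: 0.0101
grip_force: 0.0
```

```bash
python3 - <<'E'
from h import *
o=r.observe();print(o['wrist_force'],o['ee_pos'])
f=grab('wrist','w4')
S=grab('scene'); cv2.imwrite('pics/c4.png',np.hstack([cv2.resize(S['img'][200:270,230:320],(360,280)),cv2.resize(f['img'],(373,280))])[:,:,::-1])
E
```

```text
[0.27371799 0.4338615  0.46681028] [0.59105086 0.03846052 0.02422425]
```

View pics/c4.png

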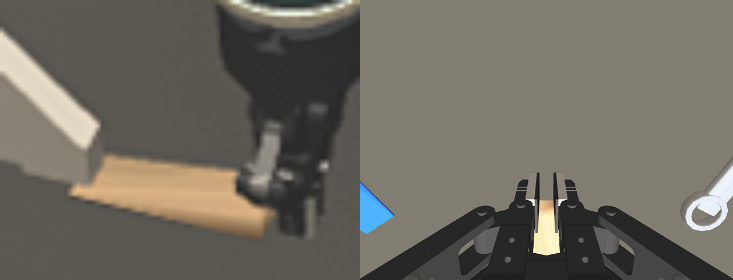

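The wedge lies straight with its tip under the toe, and the fingers stand about 5 mm behind the heel. Pushing in small steps while watching the force.

Call:
{"name": "step_hand", "arguments": {"steps": [{"aperture":0.01,"sx":-0.003},{"aperture":0.01,"sx":-0.002},{"aperture":0.01,"sx":-0.001},{"aperture":0.01,"sx":-0.001},{"aperture":0.01,"sx":-0.001},{"aperture":0.01,"sx":-0.001},{"aperture":0.01}]}}

```text
clock: 8.6
ee_pos: [0.5918, 0.0298, 0.0242]
tcp_rot: [[-0.092, 0.996, -0.0], [0.996, 0.092, -0.0], [-0.0, -0.0, -1.0]]
wrist_force: [-0.0, -0.3, -0.5]
width: 0.0103
grip_force: 0.0
```

Call:
{"name": "step_hand", "arguments": {"steps": [{"aperture":0.01,"sx":-0.001},{"aperture":0.01,"sx":-0.001},{"aperture":0.01}]}}

```text
clock: 8.98
ee_pos: [0.592, 0.0278, 0.0242]
tcp_rot: [[-0.092, 0.996, 0.0], [0.996, 0.092, -0.0], [-0.0, 0.0, -1.0]]
wrist_force: [-0.3, -0.2, 0.4]
width: 0.01
grip_force: 0.0
```

Call:
{"name": "step_hand", "arguments": {"steps": [{"aperture":0.01,"sx":-0.001},{"aperture":0.01,"sx":-0.001},{"aperture":0.01}]}}

```text
clock: 9.35
ee_pos: [0.5922, 0.0258, 0.0242]
tcp_rot: [[-0.092, 0.996, 0.0], [0.996, 0.092, -0.0], [-0.0, 0.0, -1.0]]
wrist_force: [-0.4, 0.3, -0.3]
width: 0.0099
grip_force: 0.0
```

Call:
{"name": "step_hand", "arguments": {"steps": [{"aperture":0.01,"sx":-0.001},{"aperture":0.01,"sx":-0.001},{"aperture":0.01}]}}

```text
clock: 9.72
ee_pos: [0.5924, 0.0238, 0.0242]
tcp_rot: [[-0.092, 0.996, 0.0], [0.996, 0.092, 0.0], [0.0, 0.0, -1.0]]
wrist_force: [-0.0, 1.0, 0.8]
width: 0.0098
grip_force: 0.2
```

Call:
{"name": "step_hand", "arguments": {"steps": [{"aperture":0.01,"sx":-0.001},{"aperture":0.01,"sx":-0.001},{"aperture":0.01}], "only": "ee|force"}}

```text
ee_pos: [0.5925, 0.0225, 0.0242]
wrist_force: [-0.7, 7.2, 0.8]
grip_force: 3.6
```

Call:
{"name": "step_hand", "arguments": {"steps": [{"aperture":0.01,"sx":-0.001},{"aperture":0.01,"sx":-0.001},{"aperture":0.01}], "only": "ee|force"}}

```text
ee_pos: [0.5926, 0.0212, 0.0242]
wrist_force: [-1.8, 13.7, 0.9]
grip_force: 7.0
```

```bash
python3 - <<'E'
from h import *
S=grab('scene'); cv2.imwrite('pics/c5.png',cv2.resize(S['img'][200:270,230:320],(720,560),interpolation=3)[:,:,::-1])
print(np.mean([grab('wrist') and r.observe()['wrist_force'] for _ in range(4)],0))
E
```

```text
[-1.73940199 14.19308666  1.13912525]
```

View pics/c5.png

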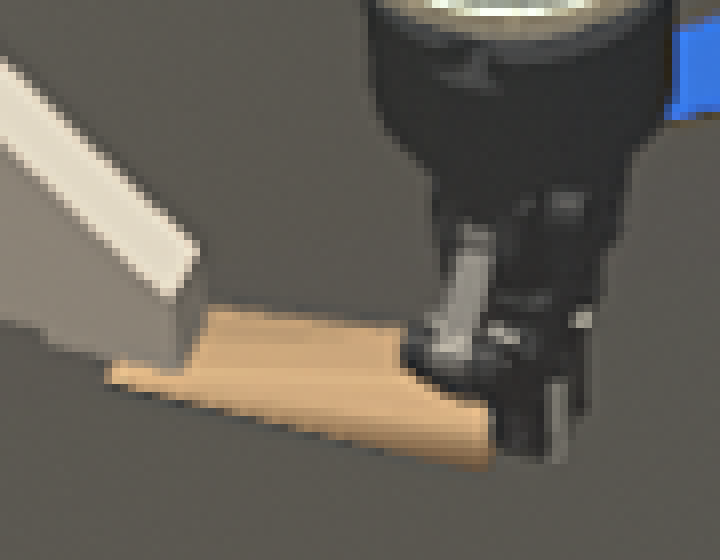

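Scene: the tip is about 19 mm under the toe and the wedge sits straight. The push reached about 14 N, more than I wanted. I'll back off now and check whether the chamber moved.

Call:
{"name": "step_hand", "arguments": {"steps": [{"aperture":0.01,"sx":0.002},{"aperture":0.01,"sx":0.004},{"aperture":0.01,"sx":0.02},{"aperture":0.01,"sx":0.03},{"aperture":0.01,"sz":-0.03},{"aperture":0.01,"sz":-0.03},{"aperture":0.01},{"aperture":0.01}]}}

```text
clock: 11.72
ee_pos: [0.5873, 0.0762, 0.0836]
tcp_rot: [[-0.092, 0.996, -0.001], [0.996, 0.092, -0.0], [0.0, -0.001, -1.0]]
wrist_force: [-0.8, -0.2, -0.3]
width: 0.01
grip_force: 0.0
```

```bash
python3 - <<'E'
from h import *
def shift(n,old,boxes):
    A=cv2.imread(old)
    B=np.mean([grab(n)['img'] for _ in range(6)],0)[:,:,::-1]
    for k,(x0,x1,y0,y1) in boxes.items():
        g=lambda im:np.ascontiguousarray(im[y0:y1,x0:x1].mean(2).astype(np.float32))
        a,b=g(A.astype(float)),g(B); print(n,k,cv2.phaseCorrelate(a,b,cv2.createHanningWindow(a.shape[::-1],5)),abs(a-b).mean())
shift('scene','pics/scene0.png',dict(box=(110,250,75,170),nearfront=(250,310,95,165),hovtoe=(170,250,170,230),ref=(20,120,90,160),ref2=(150,440,320,480)))
shift('top','pics/top0.png',dict(box=(435,560,180,335),nearfront=(395,475,322,355),ref=(350,485,105,160)))
E
```

```text
scene box ((-0.03368236053211149, 0.006682079325479151), 1.0057914142531377) 1.923751
scene nearfront ((-0.4490162962966089, -0.5382009620107908), 0.21711359907079625) 19.175037
scene hovtoe ((-0.11582562793827833, -0.13870536636462916), 1.027305881778399) 0.7832079
scene ref ((-0.008711508829698289, 0.023763720705169078), 0.9881387778785493) 1.5939131
scene ref2 ((0.01100682207038517, -0.00593770730810661), 0.9961432944933574) 1.6819565
top box ((0.5146605537410878, 0.029659299230800684), 0.950385868358612) 0.70918447
top nearfront ((0.06537946267637551, 0.09019597932568857), 0.9905170020129945) 1.0863848
top ref ((0.577065895218908, -0.02203501937499297), 0.9625867944882239) 1.1058736
```

Call:
{"name": "step_hand", "arguments": {"steps": [{"aperture":0.01,"sz":-0.05},{"aperture":0.01,"sz":-0.05},{"aperture":0.01,"sz":-0.05},{"aperture":0.01,"sy":-0.05},{"aperture":0.01,"sy":-0.05},{"aperture":0.01,"sx":0.03,"sy":-0.05},{"aperture":0.01,"sx":0.05,"sy":-0.03},{"aperture":0.01,"sx":0.05},{"aperture":0.01,"sx":0.05},{"aperture":0.01,"sx":0.05},{"aperture":0.01,"sx":0.05},{"aperture":0.01,"sx":0.05},{"aperture":0.01,"sx":0.05},{"aperture":0.01},{"aperture":0.01}], "lines": "1,2"}}

```text
clock: 14.2
ee_pos: [0.3734, 0.4373, 0.234]
```

```bash
python3 - <<'E'
from h import *
A=cv2.imread('pics/scene0.png').astype(float)
B=np.mean([grab('scene')['img'] for _ in range(8)],0)[:,:,::-1]
for k,(x0,x1,y0,y1) in dict(nearfront=(250,310,95,165),hovtoe=(200,262,190,255),hov2=(170,250,170,230),rearfar=(80,150,165,225),lid=(110,250,75,170),ref2=(150,440,320,480)).items():
    g=lambda im:np.ascontiguousarray(im[y0:y1,x0:x1].mean(2).astype(np.float32))
    a,b=g(A),g(B); print(k,cv2.phaseCorrelate(a,b,cv2.createHanningWindow(a.shape[::-1],5)),abs(a-b).mean())
w=np.vstack([B[200:270,230:320],B[95:165,230:320]]);cv2.imwrite('pics/c6.png',cv2.resize(w,(385,599),interpolation=3))
E
```

```text
nearfront ((0.16932982295804422, 0.1270103214461642), 1.03585189404311) 0.59629965
hovtoe ((-0.21802581840781698, -0.25706424134240535), 0.9945069071319368) 3.2465572
hov2 ((-0.11257681809138376, -0.1240563252632434), 1.0323232623934746) 0.34003448
rearfar ((-0.01871265601401717, -0.0085003420112848), 0.9980387490104746) 0.53375024
lid ((-0.021689058862506272, -0.0052399580790734035), 1.002216536965635) 0.6539036
ref2 ((0.007605365769080663, -0.0015736650645976624), 0.9958725401560465) 0.3075934[ WARN:0@4.870] global loadsave.cpp:1063 imwrite_ Unsupported depth image for selected encoder is fallbacked to CV_8U.
```

View pics/c6.png

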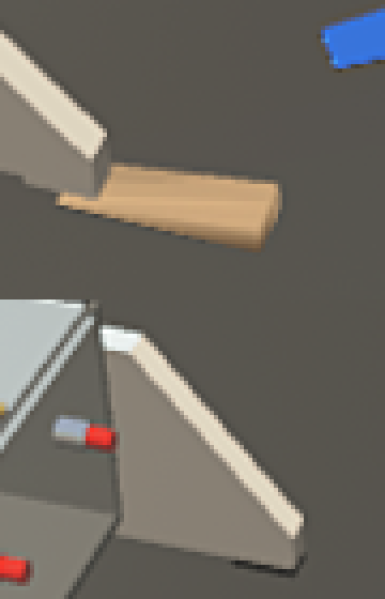

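The wedge sits straight under the toe with its tip showing past it. The lid and the rear bracket moved less than 0.03 px and the near-front bracket did not rise. The arm is clear, so I'm handing in.

```bash
python3 -c "
from cell import r
print(r.finish_job())"
```

```text
the job is handed in; nothing more can be done
None
```

I jammed the wooden wedge about 19 mm under the middle of the hovering toe and handed the job in. The last push reached about 14 N instead of the intended 10 N or less, but the pictures show no clear lift of the chamber. The gripper is clear, no other thing was knowingly touched, and no verdict was returned.

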